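# Release the lens barrel from the ratchet clamp

### The arm

A 7-joint arm with a two-finger parallel gripper is mounted at the origin on the work surface. World frame = base frame: x ahead of the robot, y to its left, z up, the work surface at z = 0. Lengths are in mm, angles in degrees, forces in N, time in s.
With the tool pointing down it reaches from about 350 to 900 mm from the base axis. Payload 7.2 kg.
Tool frame: the origin (TCP) lies at the very end of the fingers, on their centre line; the grasp point (between the pads) lies manip.grip_point_offset behind it (manip.grip_point_offset is the distance from the TCP to the grasp point, in mm); z points along the fingers, y is the line along which they close (so a half turn about z gives the same grasp; the last joint's range is limited). The gripper opens to 85 mm and grips with 20 to 120 N. Pads are 22 mm wide; open, the fingers measure 114 mm over their backs; the gripper's body (76 mm by 85 mm) begins 54 mm behind the grasp point. The pads swing forward as they close: fully open they stand 13 mm farther back than shut.
Start: joints at [-80.111, 23.554, -0.728, 91.456, 0.321, 64.991, -4.71], TCP at [149.059, 606.968, 231.297] pointing down, gripper open.
Joint ranges: [-169.25, 169.25], [-16.82, 113.86], [-84.01, 82.57], [7.8, 145.47], [-59.2, 239.2], [7.22, 106.19], [-163.78, 163.78]. Speed limits (degrees/s): [136.94, 136.94, 172.46, 172.46, 180, 180, 180].

### API

Orientations are given as [roll, pitch, yaw] about the fixed x, y, z axes, in that order (R = Rz(yaw) Ry(pitch) Rx(roll)).
In Python, from station import manip, viewer, job gives the robot as it stands.
- The arm moves only by the tool play_rows, never from a script. Its argument "deltas" is a list of rows, each an object of numbers: "dx", "dy", "dz": the shift along the world's x, y, z in mm; "roll": the turn about the world's z in rad. A call has 1 to 10 rows; each row is the pose to reach, as a shift and turn from the pose commanded when the call began; what a row does not reach only later rows make up. A row lasts 1/12 s, in which the tool goes at most 41.7 mm and 7.16 degrees, less where a joint would pass 70% of its speed; a pose out of reach is approached as far as the arm can. A call with a gripper value outside its range is refused whole. "fingers" is the opening, from 0 (shut) to 1 (fully open), set as the call begins (left out, the last holds). The fingers move at their own pace and stop on an object; "grip_force" is the grip in N (left out, the last holds). Time passes only in rows, so rows that repeat a pose let the fingers close. It gives the time, the measured TCP pose, the force, the opening and the grip force at its end, in the units of the state.
- manip.read_state(): the state, without advancing time (a new reading comes with each control period).
- viewer.read_camera(name): name is "side" or "top"; returns a dict with "image" (420x560x3 uint8, blue, green, red), "fx", "fy", "cx", "cy" (pixels), "extrinsics" (4x4, takes a point from camera to world coordinates). Camera axes: x right, y down, z forward; pixel columns grow to the right and rows downward; lengths in mm; the calibration is good to about 2 mm. A picture is of the moment at which its call begins. There is no depth.
- job.hand_in(): hands the job in; it is judged then, once.
Trained networks look in the newest picture that a camera, given by its name, has taken for a name from the list of things; names that differ only in an ending like _2 or _b are one class to them, and where a whole thing is asked for, a point or a joint stands for the part that bears it (a point fixed in the world has none). Each returns a list of dicts, best first, with "p" (0 to 1); they miss things now and then, are a little off and sometimes report something else, mostly with a low value. They report only what shows in the picture. A call takes as long as a camera call. They do not tell look-alikes from the thing itself.
- viewer.search_frame(camera, name): "box" ([centre column, centre row, width, height] in pixels, round what is visible of it).
- viewer.regions_of(camera, name): "pixels" (420x560 bool, what is visible of it) and "box" ([centre column, centre row, width, height] in pixels, round what is visible of it).
- viewer.landmark_of(camera, name): "location" ([column, row] in pixels: a listed point, or the origin of a listed thing).
The state is a dict: "time": time; "qpos": joint angles; "dq": joint speeds; "joint_efforts": joint torques, N m; "tcp_pos": TCP position; "tool_rot": TCP orientation; "force": force on the tool from outside, world axes, zero at the start; "torque": the same for the moment, N m; "finger_gap": finger opening in mm; "gripper_force": force on a finger pad.
Only numpy, scipy, OpenCV 4.12 (cv2) and the standard library are available. Lean on these libraries where they do the work, as an engineer would, in place of code of your own. Each camera call takes 0.05 s, during which the arm holds its last target. There are 200 camera calls.

### The job

On the microscope bench a ratchet clamp holds a white lens barrel. Swing the clamp's pawl up out of the teeth first and leave it up, then draw the toothed bar back by its black knob as far as it goes, or at least 5 cm, so that the jaw stands well clear of the barrel. Leave the barrel standing in its place.

Things in the scene. Friction and masses are not known exactly. Their poses are not given: they have to be found in the camera images.
- pawl (a joint): Hinge angle of the pawl, rad. 0: nose down between two teeth, so the bar cannot be withdrawn (about 2 mm of play). It grows to 1.2 as the pawl swings up; from 0.2 the nose is clear of the teeth. The hinge is stiff (0.04 N m): the pawl stays at whatever angle it is left.
- pawl_grip (a point): Dark steel post 12 x 12 mm on the pawl's free end, upright over the bar, 84 mm above the bench; 14 mm of it above this point, 26 mm below. Pawl down: x level along the bar, the way it withdraws; z up. Hinge axis parallel to y, 41 mm along +x and 34 mm along -z from here; the post swings up, then towards +x. It turns freely between fingers pinching along y.
- bar_grip (a point): Grip point of the black upright knob, 18 mm in diameter, at the toothed steel bar's tail; 70 mm above the bench, its top 20 mm higher, 24 mm of it free below; 116 mm from pawl_grip at the start. x level along the bar, the way it withdraws, z up. The bar slides only along x, 70 mm to its stop, needs 2 to 3 N, stays where left.
- barrel_mid (a point): Centre of the clamped lens barrel, half-way up: a loose white cylinder 44 mm in diameter, 70 mm tall, upright on the clamp's 10 mm base plate between the fixed jaw and the bar's jaw. The empty clamp farther back, its pawl already up, is no part of the job.
Things that resemble listed ones, but are neither listed nor needed, are in the scene too. What is meant by the part that bears barrel_mid is not brown, and is the smaller of those in its own colour.

How it is judged:
By the outcome, as a careful person would: the job done as asked, in the order asked, and still so for the second after the job is handed in, with the robot touching nothing.
It also fails if it takes over 35 s, if anything falls off the work surface, if the arm or the gripper's body presses on something with over 40 N, if the wrist force passes 120 N, or if a joint passes its speed limit or range.

## Working session

There is one attempt and no reset: what is moved stays moved. The work goes in short steps, Python scripts to look and compute and a tool call to move; the robot and the scene stay as the last step left them, time stands still between calls to the robot, and variables do not carry over. Pictures are saved under pics/ and viewed, at most 10 in all, crops included, and the job is handed in when it is done.

Besides the shell and the picture viewer there is one more tool, called after "Emit:" as name(argument=value, ...), one argument or row to a line, values as JSON. play_rows: Moves the arm, as the interface text tells. Its arguments: {"type":"object","properties":{"deltas":{"type":"array","items":{"type":"object","properties":{"dx":{"type":"number"},"dy":{"type":"number"},"dz":{"type":"number"},"roll":{"type":"number"}}}},"fingers":{"type":"number"},"grip_force":{"type":"number"}},"required":["deltas"]}

```bash
mkdir -p pics; cat > h.py <<'E'
import numpy as np, cv2
from station import manip, viewer, job
def cap(n,f=None):
    c=viewer.read_camera(n)
    if f: cv2.imwrite('pics/'+f,c['image'])
    return c
def ray(c,p):
    E=np.array(c['extrinsics']); d=E[:3,:3]@np.array([(p[0]-c['cx'])/c['fx'],(p[1]-c['cy'])/c['fy'],1])
    return E[:3,3],d/np.linalg.norm(d)
def atz(c,p,z):
    o,d=ray(c,p); return o+d*(z-o[2])/d[2]
def proj(c,X):
    E=np.array(c['extrinsics']); q=E[:3,:3].T@(np.array(X)-E[:3,3])
    return [c['fx']*q[0]/q[2]+c['cx'],c['fy']*q[1]/q[2]+c['cy']]
Z=dict(pawl_grip=84,bar_grip=70,barrel_mid=45)
E
cat > a.py <<'E'
from h import *
np.set_printoptions(precision=1,suppress=True)
s=manip.read_state(); print({k:s[k] for k in('time','tcp_pos','tool_rot','finger_gap')},manip.grip_point_offset)
for n in('side','top'):
    c=cap(n,n+'0.png'); print(n,np.array(c['extrinsics'])[:3,3])
    for t,z in Z.items():
        for r in viewer.landmark_of(n,t): print(t,round(r['p'],2),np.array(r['location']),atz(c,r['location'],z))
E
python3 a.py
```

```text
{'time': 0.0, 'tcp_pos': array([149. , 606.5, 230.4]), 'tool_rot': array([-179.9,    0. ,  166.2]), 'finger_gap': 85.76881816338718} 18.700000000000003
side [ 330.3 -406.3  673.6]
pawl_grip 0.87 [232.  203.8] [584.9  17.7  84. ]
bar_grip 0.72 [160.9 229.4] [476.3  59.6  70. ]
barrel_mid 0.95 [357.  246.7] [ 696.7 -153.8   45. ]
barrel_mid 0.81 [371.2 167.2] [840.9 -51.1  45. ]
barrel_mid 0.64 [308.  196.9] [708.5 -27.7  45. ]
top [572.3 -42.  721.3]
pawl_grip 0.77 [238.  248.7] [580.7  14.9  84. ]
bar_grip 0.57 [206.6 314.1] [479.2  64.7  70. ]
barrel_mid 0.89 [267.7 173.9] [706.6 -30.9  45. ]
barrel_mid 0.79 [284.2  96.7] [841.6 -59.6  45. ]
barrel_mid 0.67 [340.2 178. ] [ 699.2 -153.2   45. ]
```

View pics/side0.png

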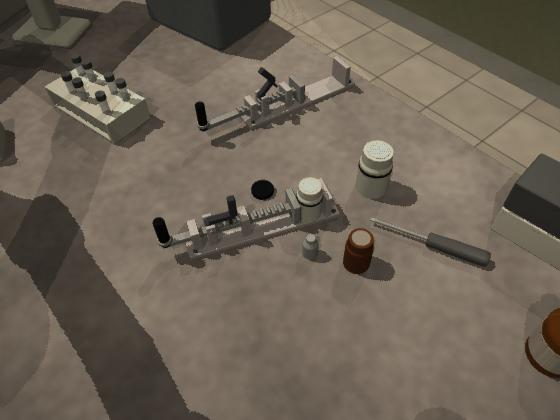

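View pics/top0.png

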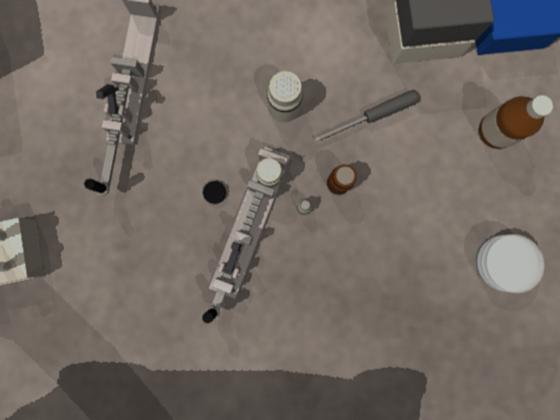

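The candidates for the barrel are three. White ones stand at side (310,197)/top (269,172) and at side (375,170)/top (285,95), and a brown one at side (358,250)/top (342,178). The smaller white one sits in the clamp's jaws and fits. The clamp meant is the front one, with its pawl post at side (232,205) and knob at (161,230). I'll confirm this in one crop.

```bash
cat > b.py <<'E'
from h import *
np.set_printoptions(precision=1,suppress=True)
cs={n:cap(n) for n in('side','top')}
lm={'barrel_mid':(696,-29)}
pts={}
for t in Z:
    A=np.zeros((3,3));b=np.zeros(3)
    for n,c in cs.items():
        L=[r['location'] for r in viewer.landmark_of(n,t)]
        g={'pawl_grip':(583,16),'bar_grip':(478,62),'barrel_mid':(707,-29)}[t]
        q=min(L,key=lambda l:np.hypot(*(atz(c,l,Z[t])[:2]-g)))
        o,d=ray(c,q);P=np.eye(3)-np.outer(d,d);A+=P;b+=P@o
    pts[t]=np.linalg.solve(A,b);print(t,pts[t])
v=pts['bar_grip']-pts['barrel_mid'];print('dir',np.degrees(np.arctan2(v[1],v[0])))
v=pts['bar_grip']-pts['pawl_grip'];print('dir',np.degrees(np.arctan2(v[1],v[0])),np.hypot(v[0],v[1]))
o=[]
for n,(x,y,w,h) in{'side':(140,130,260,150),'top':(180,60,200,280)}.items():
    im=cs[n]['image'].copy()
    k=3 if n=='side' else 2
    cr=cv2.resize(im[y:y+h,x:x+w],None,fx=k,fy=k,interpolation=cv2.INTER_CUBIC)
    for t in pts:
        p=proj(cs[n],pts[t]);cv2.circle(cr,(int((p[0]-x)*k),int((p[1]-y)*k)),3,(0,0,255),1)
    o.append(cr)
cv2.imwrite('pics/crop_s.png',o[0]);cv2.imwrite('pics/crop_t.png',o[1])
E
python3 b.py
```

```text
pawl_grip [581.5  17.6  85.5]
bar_grip [476.7  61.5  65.6]
barrel_mid [704.2 -36.8  50.4]
dir 156.62694027553934
dir 157.29737037954996 113.66782611537036
```

View pics/crop_s.png

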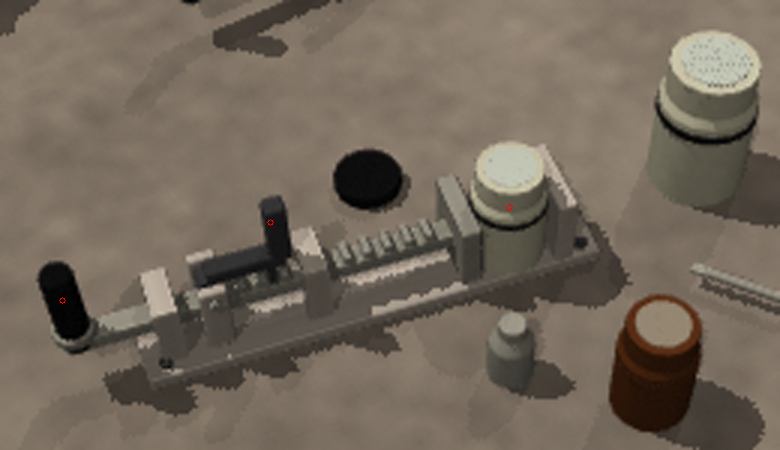

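View pics/crop_t.png

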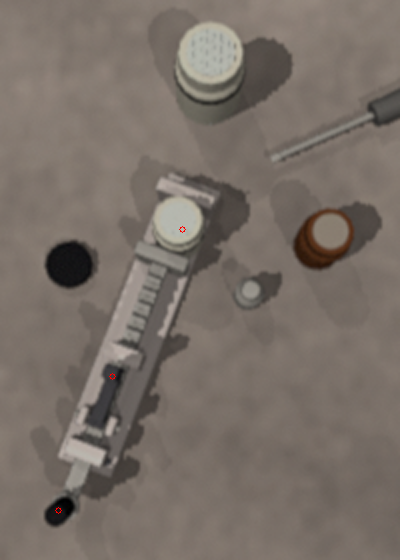

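The crops confirm it: the small white barrel is between the jaws, with the post at crop (270,222) and the knob at (62,300). The bar withdraws along about 157°. I'll move above the post.

Emit:
play_rows(
  deltas=[
    {"dx":20,"dy":-28},
    {"dx":42,"dy":-57},
    {"dx":64,"dy":-87},
    {"dx":86,"dy":-117},
    {"dx":108,"dy":-147},
    {"dx":130,"dy":-177},
    {"dx":152,"dy":-207,"roll":-0.05},
    {"dx":174,"dy":-237,"roll":-0.1},
    {"dx":196,"dy":-267,"roll":-0.155},
    {"dx":217,"dy":-295,"roll":-0.155},
  ],
  fingers=0.5,
)

```text
schema error: expected keys dx, dy, dz, roll
```

Emit:
play_rows(
  deltas=[
    {"dx":22,"dy":-30},
    {"dx":44,"dy":-60},
    {"dx":66,"dy":-90},
    {"dx":88,"dy":-120},
    {"dx":110,"dy":-150},
    {"dx":132,"dy":-180},
    {"dx":154,"dy":-210},
    {"dx":176,"dy":-240},
    {"dx":200,"dy":-272},
    {"dx":216,"dy":-294},
  ],
)

```text
schema error: expected keys dx, dy, dz, roll
```

Emit:
play_rows(
  deltas=[
    {"dz":-30},
    {"dz":-60},
    {"dz":-85},
    {"dz":-100},
    {"dz":-100},
  ],
)

```text
schema error: expected keys dx, dy, dz, roll
```

Emit:
play_rows(
  deltas=[
    {"dx":20,"dy":-28,"dz":0,"roll":0},
    {"dx":42,"dy":-57,"dz":0,"roll":0},
    {"dx":64,"dy":-87,"dz":0,"roll":0},
    {"dx":86,"dy":-117,"dz":0,"roll":0},
    {"dx":108,"dy":-147,"dz":0,"roll":0},
    {"dx":130,"dy":-177,"dz":0,"roll":0},
    {"dx":152,"dy":-207,"dz":0,"roll":-0.05},
    {"dx":174,"dy":-237,"dz":0,"roll":-0.1},
    {"dx":196,"dy":-267,"dz":0,"roll":-0.155},
    {"dx":217,"dy":-295,"dz":0,"roll":-0.155},
  ],
  fingers=0.5,
)

```text
time: 1.63
tcp_pos: [367.1, 310.0, 231.7]
tool_rot: [180.0, 0.0, 157.1]
force: [0.5, 0.2, 0.3]
finger_gap: 42.8
gripper_force: 0.0
```

Emit:
play_rows(
  deltas=[
    {"dx":22,"dy":-30,"dz":0,"roll":0},
    {"dx":44,"dy":-60,"dz":0,"roll":0},
    {"dx":66,"dy":-90,"dz":0,"roll":0},
    {"dx":88,"dy":-120,"dz":0,"roll":0},
    {"dx":110,"dy":-150,"dz":0,"roll":0},
    {"dx":132,"dy":-180,"dz":0,"roll":0},
    {"dx":154,"dy":-210,"dz":-10,"roll":0},
    {"dx":176,"dy":-240,"dz":-30,"roll":0},
    {"dx":200,"dy":-272,"dz":-50,"roll":0},
    {"dx":215,"dy":-293,"dz":-75,"roll":0},
  ],
)

```text
time: 2.47
tcp_pos: [583.6, 16.2, 157.1]
tool_rot: [179.9, 0.2, 157.2]
force: [0.0, 1.2, -0.0]
finger_gap: 43.0
gripper_force: 0.0
```

Emit:
play_rows(
  deltas=[
    {"dx":-2,"dy":1,"dz":-25,"roll":0},
    {"dx":-2,"dy":1,"dz":-50,"roll":0},
    {"dx":-2,"dy":1,"dz":-70,"roll":0},
    {"dx":-2,"dy":1,"dz":-80,"roll":0},
    {"dx":-2,"dy":1,"dz":-85,"roll":0},
    {"dx":-2,"dy":1,"dz":-85,"roll":0},
  ],
)

```text
time: 2.97
tcp_pos: [578.8, 20.0, 70.8]
tool_rot: [-180.0, -0.0, 157.3]
force: [-0.4, -0.2, 0.0]
finger_gap: 42.4
gripper_force: 0.0
```

```bash
cat > c.py <<'E'
from h import *
import sys
T=[]
for n,(x,y,w,h) in{'side':(130,110,220,180),'top':(160,140,140,200)}.items():
    cr=cap(n)['image'][y:y+h,x:x+w]
    T.append(cv2.resize(cr,(int(w*500/h*.7),350) ,interpolation=cv2.INTER_CUBIC))
cv2.imwrite('pics/'+sys.argv[1],np.hstack(T))
E
python3 c.py g1.png
```

```text
(no output)
```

View pics/g1.png

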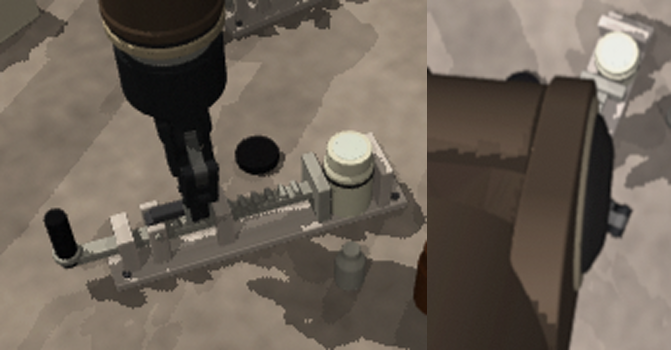

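The fingers straddle the post at crop (200,205), clear of the guide block. I'll close gently.

Emit:
play_rows(
  deltas=[
    {"dx":0,"dy":0,"dz":0,"roll":0},
    {"dx":0,"dy":0,"dz":0,"roll":0},
    {"dx":0,"dy":0,"dz":0,"roll":0},
    {"dx":0,"dy":0,"dz":0,"roll":0},
    {"dx":0,"dy":0,"dz":0,"roll":0},
    {"dx":0,"dy":0,"dz":0,"roll":0},
  ],
  fingers=0.0,
  grip_force=25,
)

```text
time: 3.57
tcp_pos: [580.1, 20.6, 72.4]
tool_rot: [179.9, 0.1, 157.4]
force: [1.1, 1.3, 6.6]
finger_gap: 11.4
gripper_force: 30.0
```

Emit:
play_rows(
  deltas=[
    {"dx":-2,"dy":0.8,"dz":2,"roll":0},
    {"dx":-4,"dy":1.6,"dz":4,"roll":0},
    {"dx":-6,"dy":2.5,"dz":5.5,"roll":0},
    {"dx":-8,"dy":3.4,"dz":7,"roll":0},
    {"dx":-10,"dy":4.3,"dz":8.5,"roll":0},
    {"dx":-12.5,"dy":5.3,"dz":10,"roll":0},
    {"dx":-17,"dy":7.3,"dz":12.4,"roll":0},
    {"dx":-22,"dy":9.4,"dz":14.3,"roll":0},
    {"dx":-27,"dy":11.5,"dz":15.6,"roll":0},
    {"dx":-32.5,"dy":13.7,"dz":16.4,"roll":0},
  ],
)

```text
time: 4.4
tcp_pos: [547.2, 33.5, 88.2]
tool_rot: [180.0, 0.1, 157.3]
force: [4.1, -0.2, -0.7]
finger_gap: 11.4
gripper_force: 24.9
```

Emit:
play_rows(
  deltas=[
    {"dx":0,"dy":0,"dz":0,"roll":0},
    {"dx":0,"dy":0,"dz":0,"roll":0},
  ],
)

```text
time: 4.57
tcp_pos: [546.5, 33.8, 88.2]
tool_rot: [180.0, 0.0, 157.3]
force: [1.5, -0.2, 4.6]
finger_gap: 11.4
gripper_force: 25.1
```

Now release, rise, and go over the knob area.

Emit:
play_rows(
  deltas=[
    {"dx":0,"dy":0,"dz":0,"roll":0},
    {"dx":0,"dy":0,"dz":0,"roll":0},
    {"dx":0,"dy":0,"dz":0,"roll":0},
    {"dx":0,"dy":0,"dz":0,"roll":0},
    {"dx":0,"dy":0,"dz":20,"roll":0},
    {"dx":0,"dy":0,"dz":45,"roll":0},
    {"dx":0,"dy":0,"dz":70,"roll":0},
    {"dx":-25,"dy":10,"dz":85,"roll":0},
    {"dx":-50,"dy":20,"dz":85,"roll":0},
    {"dx":-70,"dy":28,"dz":85,"roll":0},
  ],
  fingers=0.5,
)

```text
time: 5.4
tcp_pos: [475.3, 62.0, 173.2]
tool_rot: [180.0, -0.0, 157.3]
force: [-0.6, -0.1, 0.7]
finger_gap: 42.6
gripper_force: 0.0
```

```bash
python3 c.py g2.png; python3 a.py | grep -v barrel
```

```text
{'time': 5.5, 'tcp_pos': array([473.4,  62.9, 172.5]), 'tool_rot': array([-180. ,   -0.2,  157.4]), 'finger_gap': 42.712475445405545} 18.700000000000003
side [ 330.3 -406.3  673.6]
pawl_grip 0.76 [211.3 201.4] [563.1  43.4  84. ]
bar_grip 0.67 [161.  228.3] [477.6  61.3  70. ]
top [572.3 -42.  721.3]
pawl_grip 0.77 [227.1 264.2] [556.8  31.7  84. ]
bar_grip 0.59 [207.4 314.2] [479.   63.5  70. ]
```

View pics/g2.png

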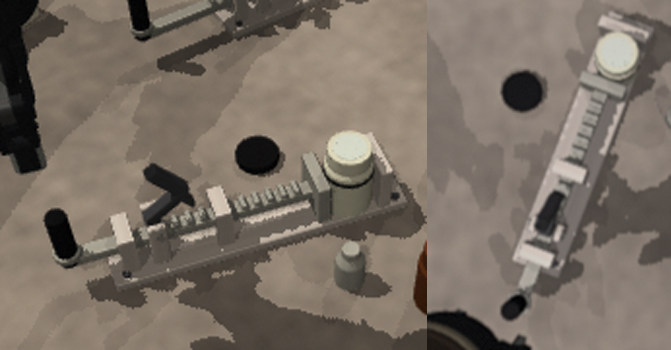

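The pawl is up at crop (165,190), about 0.7 rad, and the barrel is still in place. Next I'll lower onto the knob and grip it.

Emit:
play_rows(
  deltas=[
    {"dx":2,"dy":0,"dz":-30,"roll":0},
    {"dx":2,"dy":0,"dz":-60,"roll":0},
    {"dx":2,"dy":0,"dz":-85,"roll":0},
    {"dx":2,"dy":0,"dz":-105,"roll":0},
    {"dx":2,"dy":0,"dz":-117,"roll":0},
    {"dx":2,"dy":0,"dz":-119,"roll":0},
    {"dx":2,"dy":0,"dz":-119,"roll":0},
  ],
)

```text
time: 6.48
tcp_pos: [478.2, 61.2, 52.9]
tool_rot: [-179.9, -0.1, 157.3]
force: [-0.2, -0.1, -0.5]
finger_gap: 42.5
gripper_force: 0.0
```

Emit:
play_rows(
  deltas=[
    {"dx":0,"dy":0,"dz":0,"roll":0},
    {"dx":0,"dy":0,"dz":0,"roll":0},
    {"dx":0,"dy":0,"dz":0,"roll":0},
    {"dx":0,"dy":0,"dz":0,"roll":0},
    {"dx":0,"dy":0,"dz":0,"roll":0},
    {"dx":0,"dy":0,"dz":0,"roll":0},
  ],
  fingers=0.0,
  grip_force=40,
)

```text
time: 6.98
tcp_pos: [478.7, 60.1, 54.7]
tool_rot: [-180.0, 0.1, 157.3]
force: [-2.0, -6.3, 3.2]
finger_gap: 17.0
gripper_force: 38.9
```

Emit:
play_rows(
  deltas=[
    {"dx":-3,"dy":1.3,"dz":0,"roll":0},
    {"dx":-8,"dy":3.4,"dz":0,"roll":0},
    {"dx":-14,"dy":5.9,"dz":0,"roll":0},
    {"dx":-21,"dy":8.9,"dz":0,"roll":0},
    {"dx":-28,"dy":11.9,"dz":0,"roll":0},
    {"dx":-35,"dy":14.8,"dz":0,"roll":0},
    {"dx":-42,"dy":17.8,"dz":0,"roll":0},
    {"dx":-49,"dy":20.8,"dz":0,"roll":0},
    {"dx":-55,"dy":23.3,"dz":0,"roll":0},
    {"dx":-60,"dy":25.4,"dz":0,"roll":0},
  ],
)

```text
time: 7.82
tcp_pos: [417.5, 84.0, 54.6]
tool_rot: [-179.9, 0.0, 157.2]
force: [-5.0, -14.9, 9.6]
finger_gap: 17.0
gripper_force: 40.1
```

Emit:
play_rows(
  deltas=[
    {"dx":0,"dy":0,"dz":0,"roll":0},
    {"dx":0,"dy":0,"dz":0,"roll":0},
  ],
)

```text
time: 7.98
tcp_pos: [416.9, 84.2, 54.6]
tool_rot: [-179.8, -0.1, 157.2]
force: [-7.0, -13.5, 11.4]
finger_gap: 16.9
gripper_force: 40.4
```

Moved about 66 mm. Release, rise and back off.

Emit:
play_rows(
  deltas=[
    {"dx":0,"dy":0,"dz":0,"roll":0},
    {"dx":0,"dy":0,"dz":0,"roll":0},
    {"dx":0,"dy":0,"dz":0,"roll":0},
    {"dx":0,"dy":0,"dz":0,"roll":0},
    {"dx":0,"dy":0,"dz":20,"roll":0},
    {"dx":0,"dy":0,"dz":50,"roll":0},
    {"dx":0,"dy":0,"dz":80,"roll":0},
    {"dx":0,"dy":10,"dz":110,"roll":0},
    {"dx":-10,"dy":40,"dz":120,"roll":0},
    {"dx":-10,"dy":70,"dz":120,"roll":0},
  ],
  fingers=0.5,
)

```text
time: 8.82
tcp_pos: [409.2, 158.0, 176.9]
tool_rot: [179.7, 0.1, 157.2]
force: [0.5, 1.9, -1.4]
finger_gap: 42.8
gripper_force: 0.0
```

```bash
python3 c.py g3.png; python3 a.py
```

```text
{'time': 8.9167, 'tcp_pos': array([408.7, 162.2, 174.9]), 'tool_rot': array([179.8,   0.1, 157.7]), 'finger_gap': 42.49500446949077} 18.700000000000003
side [ 330.3 -406.3  673.6]
pawl_grip 0.7 [214.9 200.2] [568.9  41.6  84. ]
pawl_grip 0.17 [310.7 198.6] [685.9 -56.6  84. ]
bar_grip 0.85 [118.1 240.6] [415.4  84.6  70. ]
barrel_mid 0.68 [373.7 167.3] [844.1 -54.2  45. ]
barrel_mid 0.62 [357.7 247.9] [ 695.8 -156.1   45. ]
barrel_mid 0.61 [310.9 199.1] [708.9 -34.5  45. ]
top [572.3 -42.  721.3]
pawl_grip 0.61 [228.8 263.6] [557.7  29.1  84. ]
bar_grip 0.66 [191.9 354.1] [418.6  86.6  70. ]
bar_grip 0.18 [227.7 265.7] [554.1  32.3  70. ]
barrel_mid 0.96 [270.4 175.4] [704.  -35.5  45. ]
barrel_mid 0.85 [343.9 178.8] [ 697.8 -159.4   45. ]
barrel_mid 0.8 [286.4  96.9] [841.2 -63.4  45. ]
```

View pics/g3.png

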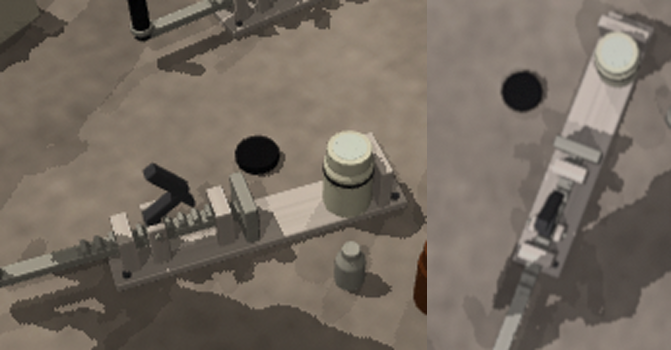

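The jaw at crop (245,205) is well clear of the barrel at (350,175), which hasn't moved. The pawl is still up and the gripper is free.

```bash
python3 -c "
from station import job
print(job.hand_in())"
```

```text
the job is handed in; nothing more can be done
None
```

The job is handed in: the pawl is up at about 0.7 rad, the bar is drawn back about 65 mm, and the barrel stands in its place; no verdict came back.

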